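# Reset the ribbon counter on the print station console

## Task

A new ribbon is in, so the counter has to be reset: lift the yellow dust cap off the collar on the sloped console, set it down (do not drop it) flat in the white tray, knob up, then take the orange stylus from the blue rack and with its tip push the green button deep inside the collar fully in and keep it in for about a second. Finally put the stylus back down in its hole in the rack, upright, and leave the cap in the tray. Do not press the red stop button, and leave the ribbon rolls, bottle, carton, wrench and the ribbon core in the tray where they stand.

Things in the scene. Friction and masses are not known exactly. Their poses are not given: they have to be found in the camera images.
- console: fixed console stand, steel base plate 180 x 220 mm with two 95 mm high cheeks that carry the sloped panel; origin at the centre of its underside on the table, z up, its front (-x) to the robot, yaw varies
- panel: grey sloped enclosure, 150 (x, up the slope) x 200 (y) x 55 mm (z). Its frame is tilted: z is the normal of its face, 30 degrees from vertical towards the console front. Origin: centre of its underside, 65 mm above the table; face at z = 55 mm. On the face: aluminium collar, 44 mm outside diameter, 16 mm high, at x 0, y -45 mm; red stop button at x -30, y +60; small screen behind it
- reset_mouth (a point): centre of the collar's rim, mouth of the round bore of 17 mm diameter, square to the face (along the panel's z). The reset button's top lies 32 mm below this point along the bore
- reset_button (a joint): green spring button at the bottom of the bore, 15 mm diameter; value in m, 0 released, 0.006 fully in; about 6 N to push fully in
- stop_button (a joint): red stop button, 28 mm diameter, on a yellow round base, its top 18 mm proud of the panel's face; value in m, 0 released, 0.006 fully in. Leave alone
- cap: loose yellow dust cap over the collar, 60 mm diameter, 50 mm high: skirt 12 mm deep (inside diameter 52), 4 mm top, then a black round knob, 22 mm diameter, 34 mm high; origin at the centre of the skirt lower rim, z along the knob, at first along the panel z. It has slid up to 4 mm down the slope
- tray: fixed white open tray, 220 (x) x 130 (y) x 22 mm, walls and floor 5 mm; origin at the centre of its underside, z up, yaw varies
- core: grey ribbon core, a tube standing on end in the tray, 40 mm diameter, 70 mm high, loose; origin at the centre of its underside. Bystander
- rack: fixed blue tool rack block, 170 (x) x 60 (y) x 64 mm; the stylus's hole in the middle of its top; a green and a blue round tool handle (20 mm diameter, tops 130 mm above the table) are fixed in it at x -58 and +58 mm; origin at the centre of its underside, z up, yaw varies
- rack_hole (a point): centre of the stylus's hole at the rack's top face, 64 mm above the table; hole 16 mm diameter, 60 mm deep, vertical
- stylus: loose stylus, 135 mm long, upright in the rack hole: steel tip rod 8 mm diameter, 55 mm long; black collar 28 mm diameter (55 to 60 mm from the tip) that rests on the rack top; orange square grip 18 x 18 mm (60 to 135 mm from the tip). Origin at the end of the tip, z towards the grip, x and y square to the grip flats
- roll_a: black ribbon roll standing on end, 80 mm diameter, 110 mm high, white core on top; origin at the centre of its underside, z up. Bystander
- roll_b: black ribbon roll standing on end, 80 mm diameter, 110 mm high, white core on top; origin at the centre of its underside, z up. Bystander
- bottle: green bottle with white label and blue cap, 60 mm diameter, 160 mm high; origin at the centre of its underside. Bystander
- carton: cardboard carton 85 x 65 x 60 mm; origin at the centre of its underside. Bystander
- wrench: steel wrench lying on the table, 160 mm long; origin at its underside. Bystander
There are look-alikes about, which are no part of the job. Leave any purple look-alike of the stylus alone.

How it is judged:
By the outcome, as a careful person would: the job done as asked, in the order asked, and still so for the second after the job is handed in, with the robot touching nothing.
It also fails if it takes over 69 s, if anything falls off the work surface, if the arm or the gripper's body presses on something with over 40 N, if the wrist force passes 120 N, or if a joint passes its speed limit or range.

## Robot

A 6-joint arm with a two-finger parallel gripper is mounted at the origin on the work surface. World frame = base frame: x ahead of the robot, y to its left, z up, the work surface at z = 0. Lengths are in m, angles in rad, forces in N, time in s.
With the tool pointing down it reaches from about 0.25 to 0.775 m from the base axis. Payload 4 kg.
Tool frame: the origin (TCP) lies between the finger pads; the fingertips stand 11 mm ahead of it and the grasp point (between the pads) lies 8 mm behind it (robot.tip_extent is the z of the fingertips in the tool frame, in m); z points along the fingers, y is the line along which they close (so a half turn about z gives the same grasp; the last joint's range is limited). The gripper opens to 94 mm and grips with 3 to 60 N. Pads are 16 mm wide; open, the fingers measure 119 mm over their backs; the gripper's body (75 mm by 177 mm) begins 78 mm behind the grasp point.
Start: joints at [-1.234, 0.087, 1.371, -0, 1.684, -0.103], TCP at [0.234, -0.498, 0.217] pointing down, gripper open.
Joint ranges: [-3.1, 3.1], [-0.76, 2.03], [0.27, 2.55], [-1.08, 4.22], [0.17, 2.65], [-2.57, 2.57]. Speed limits (rad/s): [2.79, 2.79, 3.14, 3.14, 3.14, 3.14].

## Interface

Orientations are given as [roll, pitch, yaw] about the fixed x, y, z axes, in that order (R = Rz(yaw) Ry(pitch) Rx(roll)).
In Python, from bench import robot, imaging gives the robot as it stands.
- The arm moves only by the shell command python3 -m pendant 'ROWS'. ROWS is JSON, a list of rows, each a list of 7 numbers: the shift along the world's x, y, z in cm, then the turn, a rotation vector about the world's x, y, z in degrees, then the opening, from 0 (shut) to 1 (fully open). In form: [[dx, dy, dz, ax, ay, az, jaw], ...]. A call has 1 to 8 rows; each row shifts and turns the commanded pose from where the row before left it; what a row does not reach is not made up. A row lasts 1/10 s, in which the tool goes at most 50 mm and 8.59 degrees, less where a joint would pass 70% of its speed; a pose out of reach is approached as far as the arm can. A call is refused whole if a number of a shift passes 5 or a number of a turn 8.59, either way. A call with a gripper value outside its range is refused whole. The fingers move at their own pace and stop on an object; the grip force is fixed at half the most. Time passes only in rows, so rows that do not move let the fingers close. It gives the time, the measured TCP pose, the force, the opening and the grip force at its end, in the units of the state.
- robot.get_obs(): the state, without advancing time (a new reading comes with each control period).
- imaging.snapshot(name): name is "side" or "top"; returns the picture (384x512x3 uint8, red, green, blue); there is no depth.
- imaging.camera_params(name): a dict with "camera_matrix" (3x3 intrinsics, pixels), "R" (3x3) and "t" (3): a world point X has camera coordinates R X + t. Camera axes: x right, y down, z forward; pixel columns grow to the right and rows downward; lengths in m; the calibration is good to about 2 mm. A picture is of the moment at which its call begins. camera_params takes no time and is no camera call.
- robot.close_job(): hands the job in; it is judged then, once.
The state is a dict: "time": time; "joint_positions": joint angles; "qvel": joint speeds; "joint_torque": joint torques, N m; "tool_pos": TCP position; "ee_rot": TCP orientation; "wrist_force": force on the tool from outside, world axes, zero at the start; "wrist_torque": the same for the moment, N m; "width": finger opening in m; "finger_force": force on a finger pad.
Only numpy, scipy, OpenCV 4.12 (cv2) and the standard library are available. Lean on these libraries where they do the work, as an engineer would, in place of code of your own. Each camera call takes 0.05 s, during which the arm holds its last target. There are 200 camera calls.

## Working session

There is one attempt and no reset: what is moved stays moved. The work goes in short steps, Python scripts to look and compute and a shell command to move; the robot and the scene stay as the last step left them, time stands still between calls to the robot, and variables do not carry over. Pictures are saved under pics/ and viewed, at most 10 in all, crops included, and the job is handed in when it is done.

```bash
ls; mkdir -p pics
python3 - <<'E'
from bench import robot, imaging
import cv2
for n in("side","top"):
    im=imaging.snapshot(n); cv2.imwrite(f"pics/{n}0.png",cv2.resize(im[:,:,::-1],(800,600),interpolation=cv2.INTER_CUBIC))
    cv2.imwrite(f"pics/{n}0raw.png",im[:,:,::-1])
    p=imaging.camera_params(n);print(n,p)
print(robot.get_obs())
E
```

```text
pics
side {'camera_matrix': array([[390.63851349,   0.        , 253.55408088],
       [  0.        , 390.63851349, 191.98318067],
       [  0.        ,   0.        ,   1.        ]]), 'R': array([[-0.91278143, -0.40837715,  0.00762684],
       [-0.31805146,  0.6989271 , -0.64058113],
       [ 0.25626809, -0.58713628, -0.76785262]]), 't': array([0.53768339, 0.19815738, 0.94445175])}
top {'camera_matrix': array([[386.72663285,   0.        , 256.72789811],
       [  0.        , 386.72663285, 193.82773095],
       [  0.        ,   0.        ,   1.        ]]), 'R': array([[ 1.77646211e-02, -9.99838707e-01,  2.64157870e-03],
       [-9.86755917e-01, -1.79581035e-02, -1.61214970e-01],
       [ 1.61236405e-01,  2.57329442e-04, -9.86915779e-01]]), 't': array([0.05068671, 0.5557235 , 1.11244641])}
{'time': 0.1, 'joint_positions': array([-1.23407635e+00,  8.78967119e-02,  1.37205135e+00, -8.87141480e-06,
        1.68361973e+00, -1.03085515e-01]), 'qvel': array([-0.00029256, -0.00300152, -0.00340129, -0.00022983, -0.00111858,
       -0.00078236]), 'joint_torque': array([ 2.28903489e-03, -3.41253376e+01, -3.03301013e+01,  7.20295636e-02,
        3.04547965e-02, -9.79218157e-05]), 'tool_pos': array([ 0.23401688, -0.49722077,  0.21543894]), 'ee_rot': array([-3.13962710e+00, -1.94477072e-04,  4.39804311e-01]), 'wrist_force': array([ 0.58056102, -0.80288584, -0.53672608]), 'wrist_torque': array([ 0.00063086, -0.02871883,  0.03510807]), 'finger_force': 0.0, 'width': 0.09407836273221924}
```

View pics/side0.png

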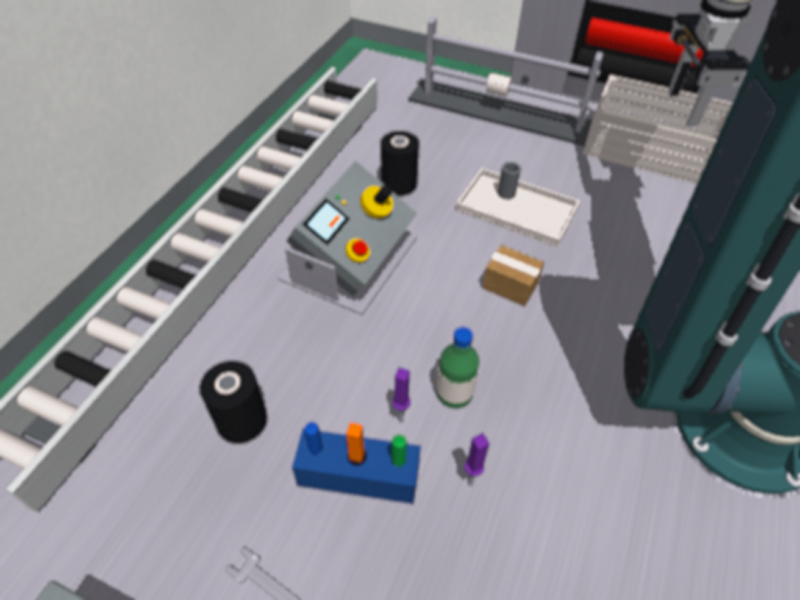

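View pics/top0.png

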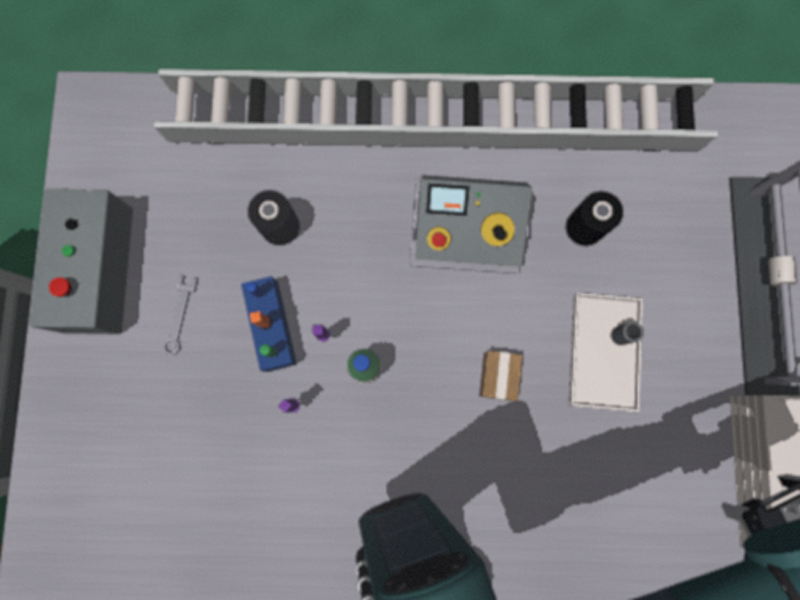

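Side picture (800x600 scale): the cap is at (377,200), the stop button with its yellow base at (358,250), the orange stylus at (355,440). The purple look-alikes are at (401,388) and (478,455), and the other handles at (312,437) blue and (399,450) green. Top picture: the cap is at (498,230), the stop at (438,239), the stylus at (259,318), the purple ones at (320,332) and (289,405). The tray corners and core are clear at about (606,350). I choose the yellow cap with the black knob and the orange grip in the blue rack, and will check both in one close crop.

Run:
```python
import cv2,numpy as np
s=cv2.imread("pics/side0raw.png");t=cv2.imread("pics/top0raw.png")
def c(im,x,y,w,h,f):
    return cv2.resize(im[y:y+h,x:x+w],None,fx=f,fy=f,interpolation=cv2.INTER_CUBIC)
# each 400x300 ; (x0,y0) 
A=c(s,175,98,100,75,4)   # console side
B=c(s,180,260,100,75,4)  # rack side
C=c(t,255,105,100,75,4)  # console top
D=c(t,140,170,80,60,5)  # rack top
cv2.imwrite("pics/crop1.png",np.vstack([np.hstack([A,B]),np.hstack([C,D])]))
```

```text
(no output)
```

View pics/crop1.png

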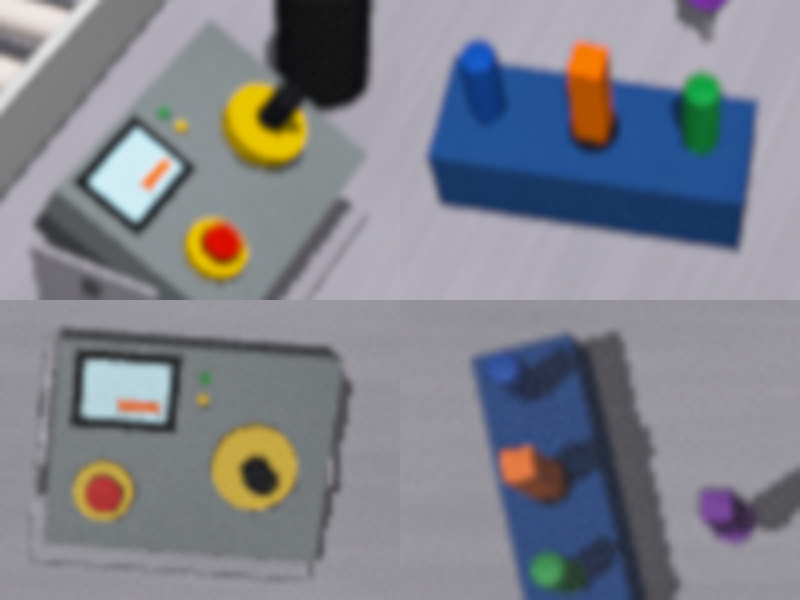

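The crop confirms the choice: the yellow cap with black knob has its disc centre at side (266,124) and top (255,467). The red stop is separate, and the orange square stylus stands between the blue and green handles in the rack. Next I fit the poses.

```bash
cat > h.py <<'E'
import numpy as np, cv2
from scipy.optimize import least_squares
from scipy.spatial.transform import Rotation as Ro
from bench import imaging
P={n:imaging.camera_params(n) for n in("side","top")}
def proj(n,X):
    p=P[n]; c=np.atleast_2d(X)@p["R"].T+p["t"]; q=c@p["camera_matrix"].T; return q[:,:2]/q[:,2:]
def ray(n,uv,z):
    p=P[n]; d=p["R"].T@np.linalg.solve(p["camera_matrix"],[*uv,1]); o=-p["R"].T@p["t"]; return o+d*(z-o[2])/d[2]
def tri(a,b):
    f=lambda X:np.r_[proj("side",X)[0]-a,proj("top",X)[0]-b]
    r=least_squares(f,[.5,0,.1]); return r.x,r.fun
S=512/800
cv=lambda x0,y0,f,u0,v0:(lambda u,v:np.array([x0+(u-u0+.5)/f-.5,y0+(v-v0+.5)/f-.5]))
A=cv(175,98,4,0,0);B=cv(180,260,4,400,0);C=cv(255,105,4,0,300);D=cv(140,170,5,400,300)
W=lambda u,v:np.array([(u+.5)*S-.5,(v+.5)*S-.5])
tilt=Ro.from_euler('y',-30,degrees=True).as_matrix()
def fit(obs,x0):
    def f(q):
        R=Ro.from_euler('z',q[2]).as_matrix()
        return np.concatenate([proj(n,R@np.array(X)+[q[0],q[1],0])[0]-uv for n,X,uv in obs])
    r=least_squares(f,x0,loss='soft_l1'); return r.x,f(r.x).reshape(-1,2).round(1)
E
cat > fit1.py <<'E'
from h import *
np.set_printoptions(precision=4,suppress=True)
pp=lambda x,y,z:tilt@np.array([x,y,z])/1000+[0,0,.065]
o=[("side",pp(-30,60,73),A(222,240)),("top",pp(-30,60,73),C(103,493)),
("side",pp(75,-100,55),A(210,22)),("side",pp(-75,-100,55),A(365,155)),
("top",pp(75,100,55),C(62,335)),("top",pp(75,-100,55),C(340,352)),("top",pp(-75,-100,55),C(318,560)),("top",pp(-75,100,55),C(43,542))]
q,r=fit(o,[.7,0,0]);print("console",q,r.tolist())
R=Ro.from_euler('z',q[2]).as_matrix()
T=lambda *a:R@pp(*a)+[q[0],q[1],0]
print("mouth",T(0,-45,71),"cap disc exp",T(-2,-45,75),"knobtop",T(-2,-45,109),"axis",R@tilt[:,2])
print("cap disc tri",tri(A(266,122),C(255,467)), "exp px",proj("side",T(-2,-45,75)),proj("top",T(-2,-45,75)),A(266,122),C(255,467))
h=.064
o=[("side",[.058,0,.13],B(479,56)),("side",[-.058,0,.13],B(703,85)),("top",[.058,0,.13],D(503,369)),("top",[-.058,0,.13],D(547,569)),
("side",[.085,-.03,h],B(460,60)),("side",[-.085,-.03,h],B(755,100)),("side",[.085,.03,h],B(432,158)),("side",[-.085,.03,h],B(742,180)),
("top",[.085,.03,h],D(475,358)),("top",[.085,-.03,h],D(572,335))]
q,r=fit(o,[.4,.3,0]);print("rack",q,r.tolist())
print("stylus top",tri(B(590,53),D(518,464)))
h=.022
cs=[(.11,.065,h),(.11,-.065,h),(-.11,-.065,h),(-.11,.065,h)]
o=[("top",c,W(*w)) for c,w in zip(cs,[(576,293),(643,296),(638,410),(571,406)])]+[("side",c,W(*w)) for c,w in zip([cs[1],cs[2],cs[3],cs[0]],[(486,170),(580,203),(560,241),(456,206)])]
q,r=fit(o,[.5,-.3,0]);print("tray",q,r.tolist())
print("core top",tri(W(511,168),W(634,330)))
for n,s,t,in(("rollb",(400,142),(602,211)),("rolla",(228,383),(268,210)),("bottle",(463,335),(362,363)),("purp1",(402,372),(319,330)),("purp2",(481,438),(287,405)),("carton",(515,262),(502,374))):
    print(n,tri(W(*s),W(*t))[0])
print("obs tcp",proj("top",[.234,-.498,.217])/S)
E
python3 fit1.py
```

```text
console [ 0.7226 -0.0695 -0.055 ] [[-1.1, 0.4], [0.4, 0.0], [-1.4, -0.8], [-0.4, -0.3], [-0.5, 0.7], [1.1, 1.4], [-0.6, 0.4], [0.4, 0.1]]
mouth [ 0.6847 -0.1124  0.1265] cap disc exp [ 0.681  -0.1122  0.129 ] knobtop [ 0.664  -0.1113  0.1584] axis [-0.4992  0.0275  0.866 ]
cap disc tri (array([ 0.6794, -0.1119,  0.1277]), array([-0.4278, -0.13  ,  0.0987,  0.4447])) exp px [[240.2091 127.4132]] [[318.6583 146.1388]] [241.125 128.125] [318.375 146.375]
rack [0.5089 0.3133 0.2759] [[-0.4, -0.5], [-0.0, -0.1], [0.1, 0.2], [0.5, 0.6], [-1.4, -0.9], [0.8, -0.5], [-1.2, -0.2], [0.7, 5.6], [-0.7, 0.5], [-0.3, 0.0]]
stylus top (array([0.5084, 0.3135, 0.1481]), array([-0.3472, -0.1018,  0.0898,  0.4848]))
tray [ 0.4689 -0.3368 -0.0782] [[-0.2, 0.4], [-0.6, 2.5], [0.2, 2.3], [-0.7, 0.6], [-3.3, -1.3], [-0.2, -1.3], [-0.7, -0.6], [-0.5, -1.8]]
core top (array([ 0.5051, -0.3728,  0.0717]), array([-0.9074, -0.2486,  0.1036,  0.8587]))
rollb [ 0.7219 -0.308   0.1114]
rolla [0.712  0.3097 0.1125]
bottle [0.4316 0.1258 0.1559]
purp1 [0.4902 0.2044 0.1334]
purp2 [0.3581 0.2542 0.1325]
carton [ 0.42   -0.1272  0.068 ]
obs tcp [[758.402  495.7661]]
```

```bash
cat > g.py <<'E'
from h import *
from bench import robot
qc=[0.7226,-0.0695,-0.055]; Rc=Ro.from_euler('z',qc[2]).as_matrix()
def T(x,y,z): return Rc@(tilt@np.array([x,y,z])/1000+[0,0,.065])+[qc[0],qc[1],0]
Rtilt=np.c_[np.cross(-Rc[:,1],-(Rc@tilt[:,2])),-Rc[:,1],-(Rc@tilt[:,2])]
def Rdown(az): # tool y azimuth deg
    a=np.radians(az); y=np.array([np.cos(a),np.sin(a),0]); z=np.array([0,0,-1.]); return np.c_[np.cross(y,z),y,z]
def go(p,R):
    o=robot.get_obs(); Rn=Ro.from_euler('xyz',o["ee_rot"])
    np.set_printoptions(precision=2,suppress=True)
    print("cm",(np.array(p)-o["tool_pos"])*100,"deg",np.degrees((Ro.from_matrix(R)*Rn.inv()).as_rotvec()),"w",o["width"],"t",o["time"])
E
python3 - <<'E'
from g import *
print(T(-4,-45,89)*100,T(-4,-45,169)*100)
go(T(-4,-45,169),Rdown(-93.15)); go(T(-4,-45,169),Rtilt)
E
```

```text
[ 67.22346734 -11.17952589  14.00762609] [ 63.22951582 -10.95963679  20.93582932]
cm [39.83 38.76 -0.61] deg [ -0.11  -0.01 -28.35] w 0.09407836273221924 t 0.1
cm [39.83 38.76 -0.61] deg [  5.68 -29.75 -27.72] w 0.09407836273221924 t 0.1
```

```bash
python3 -m pendant '[[1.5,2.5,0.5,0,0,-3.5,1],[2,2.5,0.5,0,0,-3.5,1],[2,2.5,0,0,0,-3.5,1],[2.5,2.5,0,0,0,-3.5,1],[2.5,2.5,0,0,0,-3.5,1],[2.5,2.5,0,0,0,-3.5,0.7],[2.5,2.5,0,0,0,-3.5,0.7],[2.5,2.5,0,0,0,-3.8,0.6]]'
python3 -m pendant '[[2.5,2.5,0,-0.2,-3.75,0,0.6],[2.5,2.5,0,-0.2,-3.75,0,0.6],[2.5,2.5,0,-0.2,-3.75,0,0.6],[2.5,2.5,0,-0.2,-3.75,0,0.6],[2.5,2.5,0,-0.2,-3.75,0,0.6],[2.5,2.5,0,-0.2,-3.75,0,0.6],[2.5,2,0,-0.2,-3.75,0,0.6],[2.5,1.5,-0.5,-0.2,-3.75,0,0.6]]'
python3 -m pendant '[[0,0,0,0,0,0,0.6],[0,0,0,0,0,0,0.6]]'
python3 -c "
from g import *
go(T(-4,-45,169),Rtilt);go(T(-4,-45,89),Rtilt)
im=imaging.snapshot('side');cv2.imwrite('pics/s1raw.png',im[:,:,::-1])"
```

```text
time: 0.9
tool_pos: [0.4148, -0.2963, 0.226]
ee_rot: [-3.141, 0.001, -0.057]
wrist_force: [0.3, -0.2, 0.1]
width: 0.0732
finger_force: 0.0
time: 1.7
tool_pos: [0.6152, -0.1113, 0.2223]
ee_rot: [-3.141, -0.528, -0.053]
wrist_force: [-0.3, -0.7, 0.3]
width: 0.0564
finger_force: 0.0
time: 1.9
tool_pos: [0.6134, -0.1124, 0.2204]
ee_rot: [-3.141, -0.521, -0.053]
wrist_force: [-0.3, -0.7, -0.5]
width: 0.0565
finger_force: 0.0
cm [ 1.89  0.28 -1.1 ] deg [-0.02 -0.13 -0.1 ] w 0.05653542472424784 t 1.9
cm [ 5.88  0.06 -8.03] deg [-0.02 -0.13 -0.1 ] w 0.05653542472424784 t 1.9
```

```bash
python3 -m pendant '[[1,0.2,-0.5,0,0,0,0.6],[0.9,0.1,-0.6,0,0,0,0.6],[0.8,0,-1.3,0,0,0,0.6],[0.8,-0.1,-1.3,0,0,0,0.6],[0.6,0,-1.1,0,0,0,0.6],[0.6,-0.1,-1.1,0,0,0,0.6],[0,0,0,0,0,0,0.6]]'
python3 -c "
from g import *
go(T(-4,-45,89),Rtilt)
a=imaging.snapshot('side')[90:180,190:290,::-1];b=imaging.snapshot('top')[110:200,270:370,::-1]
cv2.imwrite('pics/c2.png',cv2.resize(np.hstack([a,b]),(800,360),interpolation=cv2.INTER_CUBIC))"
```

```text
time: 2.65
tool_pos: [0.6604, -0.1114, 0.1587]
ee_rot: [-3.14, -0.519, -0.055]
wrist_force: [-1.1, -0.2, 0.2]
width: 0.0562
finger_force: 0.0
cm [ 1.19 -0.04 -1.86] deg [-0.11 -0.26 -0.06] w 0.05624544516475129 t 2.65
```

View pics/c2.png

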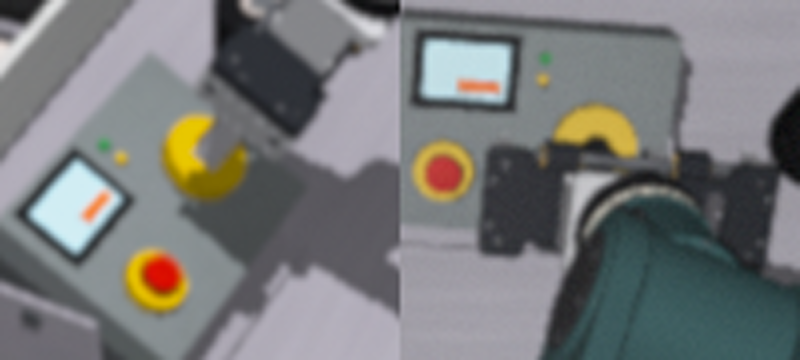

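The fingers straddle the knob: knob at top-view (597,145), finger pads at about (560,155) and (665,160). I go down the last bit and close.

```bash
python3 -m pendant '[[0.6,0,-0.9,0,0,0,0.6],[0.6,0,-0.9,0,0,0,0.6],[0,0,0,0,0,0,0.6],[0,0,0,0,0,0,0],[0,0,0,0,0,0,0],[0,0,0,0,0,0,0],[0,0,0,0,0,0,0],[0,0,0,0,0,0,0]]'
python3 -c "
from g import *
go(T(-4,-45,89),Rtilt)"
```

```text
time: 3.55
tool_pos: [0.6732, -0.1117, 0.1449]
ee_rot: [-3.141, -0.525, -0.054]
wrist_force: [-0.4, 0.1, 0.6]
width: 0.0214
finger_force: 30.0
cm [-0.1  -0.01 -0.48] deg [-0.01  0.07 -0.05] w 0.021373678084118507 t 3.55
```

```bash
python3 -m pendant '[[-0.2,0,0.35,0,0,0,0],[-0.3,0,0.5,0,0,0,0],[-0.5,0,0.9,0,0,0,0],[-0.5,0,0.9,0,0,0,0],[-0.6,0,1,0,0,0,0],[-0.6,0.1,1,0,0,0,0],[-0.5,0,1,0,0,0,0],[0,0,0.5,0,0,0,0]]'
python3 -c "
from g import *
go([.419,-.333,.12],Rdown(-93.15))
a=imaging.snapshot('side')[70:180,190:290,::-1];b=imaging.snapshot('top')[110:220,270:370,::-1]
cv2.imwrite('pics/c3.png',cv2.resize(np.hstack([a,b]),(800,440),interpolation=cv2.INTER_CUBIC))"
```

```text
time: 4.35
tool_pos: [0.6412, -0.1108, 0.2084]
ee_rot: [3.141, -0.527, -0.054]
wrist_force: [0.4, 0.0, -1.1]
width: 0.0214
finger_force: 30.0
cm [-22.22 -22.22  -8.84] deg [ 1.67 30.15 -0.05] w 0.02139521613220309 t 4.35
```

View pics/c3.png

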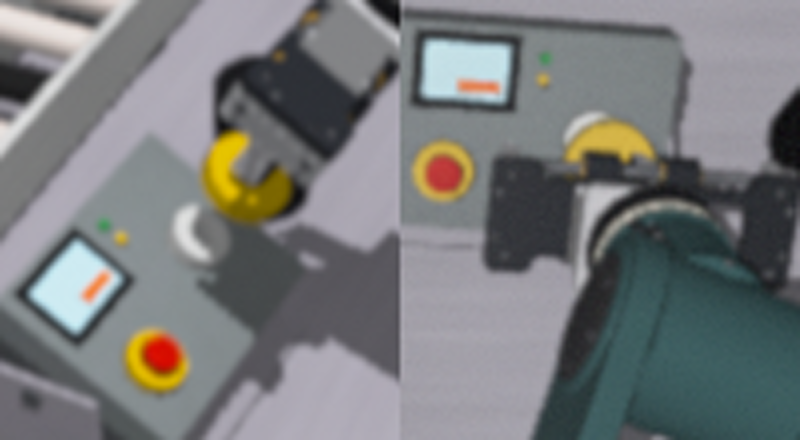

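The cap hangs in the fingers and the collar is bare, its rim at about (196,228) in the left half. Now to the tray.

```bash
python3 -m pendant '[[-2,-2,0,0.2,3.75,0,0],[-2.8,-2.8,0,0.2,3.75,0,0],[-2.8,-2.8,0,0.2,3.75,0,0],[-2.8,-2.8,0,0.2,3.75,0,0],[-2.8,-2.8,-0.5,0.2,3.75,0,0],[-2.8,-2.8,-1.5,0.2,3.75,0,0],[-2.8,-2.8,-1.5,0.2,3.75,0,0],[-2.8,-2.8,-1.5,0.2,3.75,0,0]]'
python3 -m pendant '[[-0.6,-0.6,-1.5,0,0,0,0],[0,0,-1,0,0,0,0],[0,0,-1,0,0,0,0],[0,0,0,0,0,0,0],[0,0,0,0,0,0,0]]'
python3 -c "
from g import *
go([.419,-.333,.039],Rdown(-93.15)); print(robot.get_obs()['wrist_force'])
a=imaging.snapshot('side')[90:190,280:380,::-1];b=imaging.snapshot('top')[180:280,350:450,::-1]
cv2.imwrite('pics/c4.png',cv2.resize(np.hstack([a,b]),(800,400),interpolation=cv2.INTER_CUBIC))"
```

```text
time: 5.25
tool_pos: [0.4242, -0.3279, 0.1553]
ee_rot: [-3.142, 0.002, -0.054]
wrist_force: [-0.3, 0.0, -0.4]
width: 0.0219
finger_force: 30.0
time: 5.75
tool_pos: [0.4199, -0.3318, 0.1213]
ee_rot: [3.141, -0.001, -0.053]
wrist_force: [0.2, 0.6, -0.0]
width: 0.0216
finger_force: 30.0
cm [-0.09 -0.12 -8.23] deg [ 0.01  0.04 -0.14] w 0.021562034048473334 t 5.75
[ 0.15  0.6  -0.02]
```

View pics/c4.png

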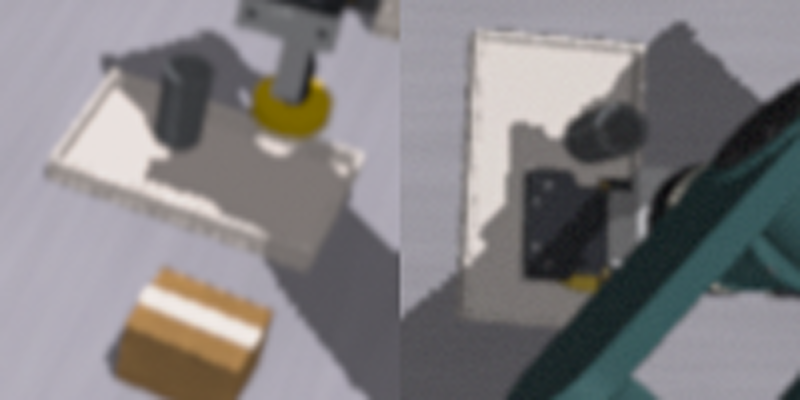

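The cap hangs level over the free end of the tray (left half (292,105)), with the core clear at (185,100). I lower it.

```bash
python3 -m pendant '[[0,0,-1.5,0,0,0,0],[0,0,-1.5,0,0,0,0],[0,0,-1.5,0,0,0,0],[0,0,-1.5,0,0,0,0],[0,0,-1,0,0,0,0],[0,0,-0.3,0,0,0,0],[0,0,0,0,0,0,0],[0,0,0,0,0,0,0]]'
python3 -m pendant '[[0,0,-0.2,0,0,0,0],[0,0,0,0,0,0,0]]'
python3 -m pendant '[[0,0,-0.2,0,0,0,0],[0,0,0,0,0,0,0]]'
```

```text
time: 6.65
tool_pos: [0.4195, -0.333, 0.0485]
ee_rot: [3.141, -0.001, -0.054]
wrist_force: [0.1, 0.6, -0.3]
width: 0.0212
finger_force: 30.0
time: 6.85
tool_pos: [0.4194, -0.3329, 0.0465]
ee_rot: [3.141, -0.001, -0.054]
wrist_force: [-0.3, -0.3, -0.7]
width: 0.0216
finger_force: 30.0
time: 7.05
tool_pos: [0.4191, -0.3326, 0.0439]
ee_rot: [3.142, 0.0, -0.054]
wrist_force: [0.6, 0.0, -1.2]
width: 0.0213
finger_force: 30.0
```

```bash
python3 -m pendant '[[0,0,-0.2,0,0,0,0],[0,0,0,0,0,0,0]]'
python3 -m pendant '[[0,0,-0.2,0,0,0,0],[0,0,0,0,0,0,0]]'
```

```text
time: 7.25
tool_pos: [0.419, -0.3325, 0.0417]
ee_rot: [-3.141, 0.0, -0.054]
wrist_force: [-0.0, 0.1, -0.0]
width: 0.0213
finger_force: 30.0
time: 7.45
tool_pos: [0.419, -0.3325, 0.0397]
ee_rot: [-3.141, 0.0, -0.054]
wrist_force: [-0.6, -0.5, -0.9]
width: 0.0212
finger_force: 30.0
```

```bash
python3 -m pendant '[[0,0,-0.1,0,0,0,0],[0,0,0,0,0,0,0]]'
python3 -m pendant '[[0,0,-0.1,0,0,0,0],[0,0,0,0,0,0,0]]'
python3 -m pendant '[[0,0,-0.1,0,0,0,0],[0,0,0,0,0,0,0]]'
```

```text
time: 7.65
tool_pos: [0.4191, -0.3326, 0.0388]
ee_rot: [-3.142, 0.0, -0.054]
wrist_force: [-0.1, 0.0, -0.6]
width: 0.0216
finger_force: 30.0
time: 7.85
tool_pos: [0.4191, -0.3327, 0.0379]
ee_rot: [3.141, 0.0, -0.054]
wrist_force: [-0.1, 0.1, -0.6]
width: 0.0215
finger_force: 30.0
time: 8.05
tool_pos: [0.4192, -0.3328, 0.0379]
ee_rot: [3.141, -0.0, -0.054]
wrist_force: [-1.9, 1.5, 3.7]
width: 0.0216
finger_force: 30.0
```

Contact shows as 3.7 N upward, so I release and retreat.

```bash
python3 -m pendant '[[0,0,0,0,0,0,0.25],[0,0,0,0,0,0,0.35],[0,0,0,0,0,0,0.5],[0,0,0,0,0,0,0.5],[0,0,0.5,0,0,0,0.5],[0,0,1.5,0,0,0,0.5],[0,0,3,0,0,0,0.5],[0,0,4,0,0,0,0.5]]'
python3 -m pendant '[[0,0.5,4,0,0,0,0.5],[0,2,4,0,0,0,0.5],[0,4,2,0,0,0,0.5],[0,5,0,0,0,0,0.5],[0,5,0,0,0,0,0.5],[0,5,0,0,0,0,0.5],[0,5,0,0,0,0,0.5],[0,5,0,0,0,0,0.5]]'
python3 -c "
from g import *
go([.5087,.3134,.22],Rdown(-74.2))
I=imaging.snapshot
a=I('side')[90:190,280:380,::-1];b=I('top')[180:280,350:450,::-1]
s=I('side')[:,:,::-1];cv2.imwrite('pics/s5raw.png',s);cv2.imwrite('pics/t5raw.png',I('top')[:,:,::-1])
c=s[98:173,175:275];d=cv2.imread('pics/top0raw.png')[173:213,150:203]
e=lambda im:cv2.resize(im,(400,300),interpolation=cv2.INTER_CUBIC)
cv2.imwrite('pics/c5.png',np.vstack([np.hstack([e(a[:75]),e(b[25:])]),np.hstack([e(c),e(d)])]))"
```

```text
time: 8.85
tool_pos: [0.418, -0.3316, 0.126]
ee_rot: [-3.138, 0.004, -0.054]
wrist_force: [-0.6, -0.4, 0.2]
width: 0.0472
finger_force: 0.0
time: 9.65
tool_pos: [0.4188, -0.0159, 0.2276]
ee_rot: [3.141, -0.002, -0.055]
wrist_force: [0.6, -0.5, 0.0]
width: 0.0469
finger_force: 0.0
cm [ 8.99 32.93 -0.76] deg [-0.    0.09 18.94] w 0.0468712015851898 t 9.65
```

View pics/c5.png

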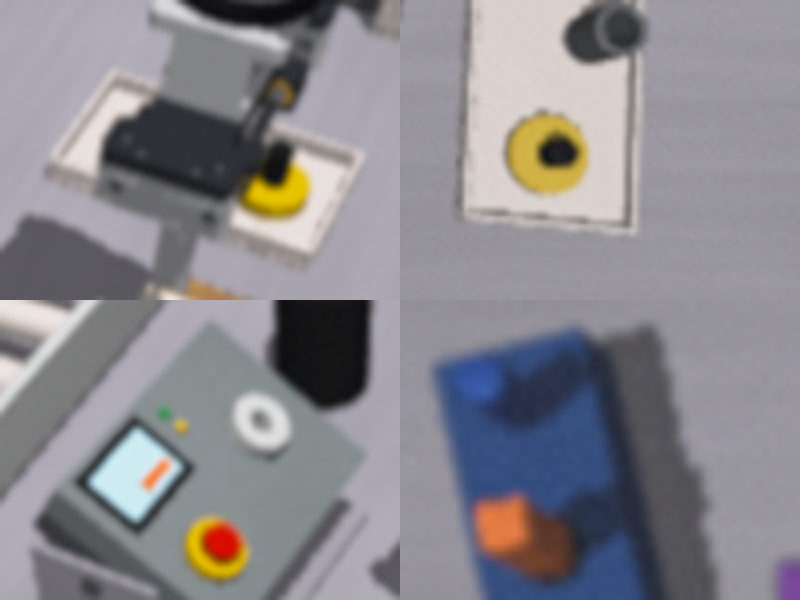

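The cap stands flat in the tray, knob up (top (548,153)), clear of the core. The bare collar's bore is at (262,421). The stylus grip flats run nearly parallel to the rack sides. On to the stylus.

```bash
python3 -m pendant '[[0.5,4,0,0,0,2,0.5],[1,4.1,0,0,0,2,0.5],[1.2,4.1,0,0,0,2,0.5],[1.2,4.1,0,0,0,2.2,0.5],[1.2,4.1,0,0,0,2.2,0.5],[1.2,4.1,0,0,0,2.2,0.5],[1.2,4.1,0,0,0,2.2,0.5],[1.2,4.1,0,0,0,2.2,0.5]]'
python3 -m pendant '[[0.3,0.2,0,0,0,0,0.5],[0,0,0,0,0,0,0.5]]'
python3 -c "
from g import *
go([.5087,.3134,.093],Rdown(-76))
I=imaging.snapshot
a=I('side')[250:325,190:290,::-1];b=I('top')[98:173,265:365,::-1];c=I('top')[160:235,130:230,::-1]
e=lambda im:cv2.resize(im,(400,300),interpolation=cv2.INTER_CUBIC)
cv2.imwrite('pics/c6.png',np.vstack([np.hstack([e(a),e(b)]),np.hstack([e(c),e(c)])]))"
```

```text
time: 10.65
tool_pos: [0.5081, 0.3088, 0.2267]
ee_rot: [3.141, -0.0, 0.241]
wrist_force: [1.1, -0.5, -0.1]
width: 0.0468
finger_force: 0.0
time: 10.85
tool_pos: [0.5104, 0.31, 0.2259]
ee_rot: [3.14, 0.002, 0.241]
wrist_force: [0.6, -0.2, 0.2]
width: 0.0466
finger_force: 0.0
cm [ -0.17   0.34 -13.29] deg [ 0.11 -0.08  0.21] w 0.046556376120647884 t 10.85
```

View pics/c6.png

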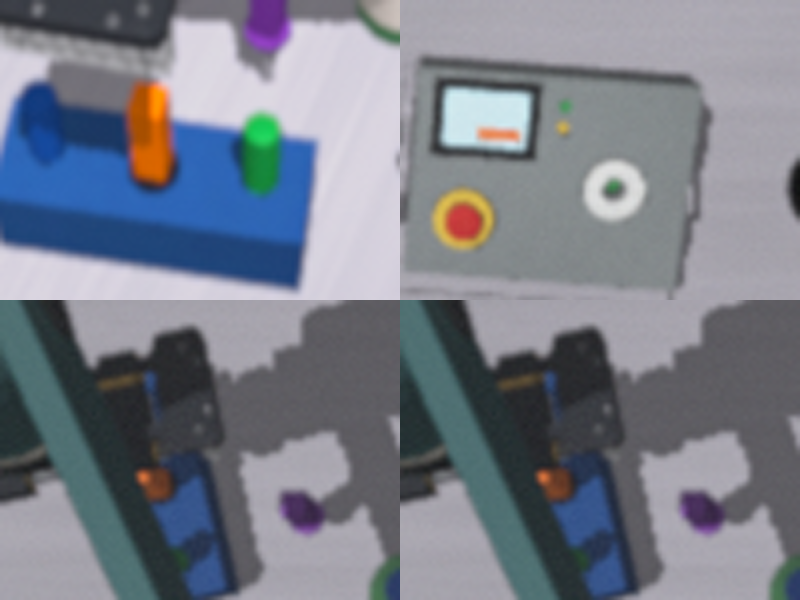

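The top view shows the green button inside the collar, ring centre at (614,190) in the crop. I line up over the stylus and go down while refining the mouth position.

```bash
python3 -m pendant '[[-0.2,0.3,-1,0,0,0,0.5],[0,0,-2,0,0,0,0.5],[0,0,-2,0,0,0,0.5],[0,0,-1,0,0,0,0.5],[0,0,0,0,0,0,0.5]]'
python3 -c "
from g import *
go([.5087,.3134,.093],Rdown(-76))
C2=cv(265,98,4,400,0)
print(tri(A(263,122),C2(614,190)),T(0,-45,71)); print(proj('side',T(0,-45,71)),A(263,122),proj('top',T(0,-45,71)),C2(614,190))"
```

```text
time: 11.5
tool_pos: [0.5059, 0.3132, 0.1648]
ee_rot: [3.141, 0.004, 0.242]
wrist_force: [-0.4, -0.3, -1.1]
width: 0.0472
finger_force: 0.0
cm [ 0.28  0.02 -7.18] deg [ 0.11 -0.21  0.14] w 0.04718082735895336 t 11.5
(array([ 0.68, -0.11,  0.13]), array([-0.7 , -0.21,  0.16,  0.73])) [ 0.68 -0.11  0.13]
[[239.07 127.67]] [240.38 128.12] [[318.59 145.13]] [318.12 145.12]
```

```bash
python3 -m pendant '[[0.2,0,-1.5,0,0,0,0.5],[0,0,-2,0,0,0,0.5],[0,0,-2,0,0,0,0.5],[0,0,-1.3,0,0,0,0.5],[0,0,0,0,0,0,0.5],[0,0,0,0,0,0,0.5]]'
python3 -c "
from g import *
go([.5087,.3134,.093],Rdown(-76))
print((tri(A(263,122),cv(265,98,4,400,0)(614,190))[0]*1000),T(0,-45,71)*1000)
I=imaging.snapshot
a=I('side')[250:325,190:290,::-1]
e=lambda im:cv2.resize(im,(600,450),interpolation=cv2.INTER_CUBIC)
cv2.imwrite('pics/c7.png',e(a))"
```

```text
time: 12.1
tool_pos: [0.5095, 0.3144, 0.0994]
ee_rot: [-3.142, -0.001, 0.242]
wrist_force: [0.4, -0.4, 0.1]
width: 0.0472
finger_force: 0.0
cm [-0.08 -0.1  -0.64] deg [-0.01  0.04  0.11] w 0.04723261836258293 t 12.1
[ 682.31 -111.47  127.28] [ 684.68 -112.48  126.49]
```

View pics/c7.png

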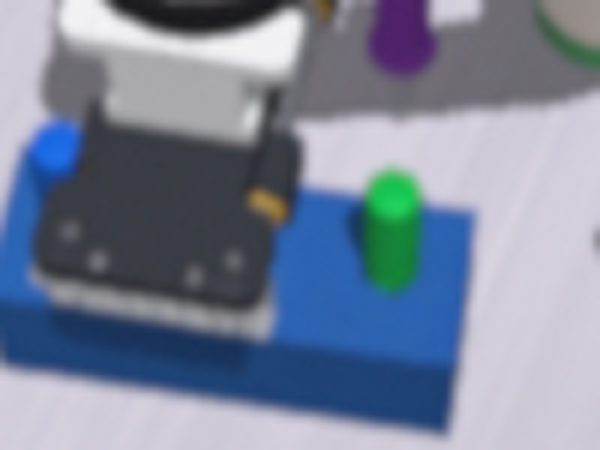

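The gripper covers the stylus, and the green handle at (393,230) is clear. I go down 5 mm more and close.

```bash
python3 -m pendant '[[-0.1,-0.1,-0.5,0,0,0,0.5],[0,0,0,0,0,0,0],[0,0,0,0,0,0,0],[0,0,0,0,0,0,0],[0,0,0,0,0,0,0],[0,0,0,0,0,0,0]]'
python3 -m pendant '[[0,0,0.2,0,0,0,0],[0,0,0.5,0,0,0,0],[0,0,1,0,0,0,0],[0,0,1.5,0,0,0,0],[0,0,1.5,0,0,0,0],[0,0,1.5,0,0,0,0],[0,0,2,0,0,0,0],[0,0,2,0,0,0,0]]'
```

```text
time: 12.75
tool_pos: [0.5082, 0.3135, 0.0943]
ee_rot: [-3.141, -0.0, 0.243]
wrist_force: [-0.1, 0.6, 0.5]
width: 0.0178
finger_force: 30.0
time: 13.55
tool_pos: [0.5083, 0.3134, 0.1981]
ee_rot: [-3.141, -0.001, 0.243]
wrist_force: [0.2, 0.0, -0.2]
width: 0.0178
finger_force: 30.0
```

```bash
python3 -m pendant '[[0,0,3,0,0,0,0],[0,0,3,0,0,0,0],[0,0,1.5,0,0,0,0],[0,-1,0.5,0,0,0,0],[0,-2.5,0,0,0,0,0],[0,0,0,0,0,0,0]]'
python3 -c "
from g import *
print(T(-1,-45,181));go(T(-1,-45,181),Rdown(-93.15));go(T(-1,-45,181),Rtilt)"
```

```text
time: 14.15
tool_pos: [0.5082, 0.2758, 0.2765]
ee_rot: [3.14, -0.0, 0.24]
wrist_force: [-0.6, -0.1, -1.0]
width: 0.0178
finger_force: 30.0
[ 0.62889838 -0.10940936  0.2212506 ]
cm [ 12.07 -38.52  -5.52] deg [  0.09   0.01 -16.88] w 0.017808765559227405 t 14.15
cm [ 12.07 -38.52  -5.52] deg [  2.86 -29.97 -16.47] w 0.017808765559227405 t 14.15
```

```bash
python3 -m pendant '[[0.5,-2,0,0,0,-2.1,0],[1.5,-2.5,0,0,0,-2.1,0],[1.5,-2.5,0,0,0,-2.1,0],[1.5,-2.5,0,0,0,-2.1,0],[1.5,-2.5,0,0,0,-2.1,0],[1.5,-2.5,0,0,0,-2.1,0],[1.5,-2.5,0,0,0,-2.1,0],[1.5,-2.5,0,0,0,-2.1,0]]'
python3 -m pendant '[[0,-2.3,0,-0.2,-3.75,0,0],[0.2,-2.3,0,-0.2,-3.75,0,0],[0.2,-2.4,0,-0.2,-3.75,0,0],[0.2,-2.4,0,-0.2,-3.75,0,0],[0.2,-2.4,-0.5,-0.2,-3.75,0,0],[0.2,-2.4,-1,-0.2,-3.75,0,0],[0.1,-2.4,-1,-0.2,-3.75,0,0],[0,-2.4,-1,-0.2,-3.75,0,0]]'
python3 -m pendant '[[0,0,-1,0,0,0,0],[0,0,0,0,0,0,0],[0,0,0,0,0,0,0]]'
python3 -c "
from g import *
go(T(-1,-45,181),Rtilt)"
```

```text
time: 14.95
tool_pos: [0.6183, 0.0823, 0.2753]
ee_rot: [-3.141, 0.001, -0.052]
wrist_force: [0.0, -0.1, 0.1]
width: 0.018
finger_force: 30.0
time: 15.75
tool_pos: [0.6286, -0.1073, 0.2402]
ee_rot: [3.14, -0.526, -0.05]
wrist_force: [0.2, -1.9, 0.0]
width: 0.0181
finger_force: 30.0
time: 16.05
tool_pos: [0.6295, -0.1059, 0.2311]
ee_rot: [3.141, -0.524, -0.05]
wrist_force: [0.4, 0.1, -1.3]
width: 0.0178
finger_force: 30.0
cm [-0.06 -0.35 -0.99] deg [ 0.04  0.01 -0.27] w 0.01778836382387945 t 16.05
```

```bash
python3 -m pendant '[[-0.1,-0.4,-0.9,0,0,-0.3,0],[0,0,0,0,0,0,0],[0,0,0,0,0,0,0]]'
python3 -c "
from g import *
go(T(-1,-45,181),Rtilt)
o=robot.get_obs();Rn=Ro.from_euler('xyz',o['ee_rot']).as_matrix();tip=o['tool_pos']+Rn[:,2]*.0853
print(tip*1000,T(0,-45,71)*1000,proj('side',tip),proj('top',tip))
I=imaging.snapshot
a=I('side')[90:150,205:285,::-1];b=I('top')[110:170,280:360,::-1]
e=lambda im:cv2.resize(im,(400,300),interpolation=cv2.INTER_CUBIC)
cv2.imwrite('pics/c8.png',np.hstack([e(a),e(b)]))"
```

```text
time: 16.35
tool_pos: [0.6284, -0.1102, 0.2218]
ee_rot: [3.14, -0.524, -0.055]
wrist_force: [-0.5, -0.8, -0.8]
width: 0.0182
finger_force: 30.0
cm [ 0.05  0.08 -0.05] deg [0.07 0.01 0.03] w 0.018194569744623204 t 16.35
[ 670.98 -112.62  147.93] [ 684.68 -112.48  126.49] [[243.45 123.01]] [[319.92 147.69]]
```

View pics/c8.png

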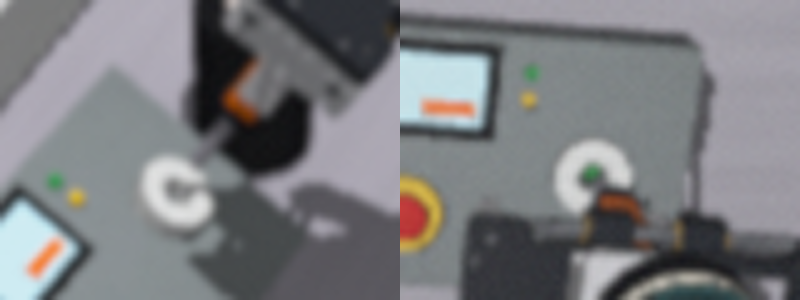

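The stylus is held tilted over the collar. In the side half the rod runs from (230,125) to about (195,167), and the ring centre is at about (178,190). In the top half the ring is at (594,175). That was the tenth picture, so from here I go by numbers.

```bash
python3 -c "
from g import *
a=imaging.snapshot('side');cv2.imwrite('pics/s8raw.png',a[:,:,::-1]);g=a.mean(2).astype(int)
print('cols',*range(230,256))
for r in range(112,137):print(r,*['%3d'%v for v in g[r,230:256]])
b=cv2.imread('pics/s5raw.png').mean(2).astype(int)
print('base')
for r in range(117,137):print(r,*['%3d'%v for v in b[r,230:256]])
"
```

```text
cols 230 231 232 233 234 235 236 237 238 239 240 241 242 243 244 245 246 247 248 249 250 251 252 253 254 255
112 139 139 138 137 137 137 139 142 151 159 152 120  86  60  33  20  16  17  24  33  37  37  45  54  64  71
113 139 138 139 138 138 138 137 138 142 149 145 120  90  61  34  15  17  23  40  54  47  34  32  40  47  52
114 139 139 139 139 139 139 137 138 139 142 141 124 100  68  37  19  22  37  59  72  65  45  27  28  34  35
115 139 140 140 140 140 140 138 138 137 138 139 133 117  86  50  29  39  58  75  81  72  48  27  20  22  23
116 140 140 140 141 140 140 139 138 138 138 138 138 130 109  78  58  66  81  84  78  65  43  24  18  17  18
117 140 140 140 140 140 139 139 139 138 139 139 139 136 127 108  92  93  95  85  68  49  31  22  20  19  19
118 141 141 141 141 140 139 139 139 138 139 139 139 138 134 123 112 106  97  78  53  34  21  18  20  20  20
119 141 140 141 141 140 140 140 140 140 139 140 138 137 134 125 115 105  92  70  44  24  17  19  20  20  21
120 142 141 142 140 140 141 146 151 153 151 148 143 138 129 120 110 104 100  87  62  37  24  18  19  20  20
121 142 142 141 141
[... 3173 characters left out ...]
 210 220 220 209 178 149 139 138 138 138 138 138 139
131 142 141 146 149 162 187 211 218 217 212 207 205 208 216 220 220 206 175 148 140 139 139 139 139 139 138
132 143 143 145 144 148 164 187 206 216 221 222 221 220 220 219 211 190 162 143 139 138 138 139 138 139 139
133 143 143 143 141 140 144 160 179 197 211 217 216 215 214 207 187 160 145 139 139 139 139 139 138 138 140
134 142 143 142 139 136 135 138 148 163 179 188 191 192 188 174 147 129 133 138 139 139 139 139 138 138 140
135 143 143 143 140 136 134 131 128 130 137 144 147 150 143 129 116 119 134 140 140 140 139 139 139 139 139
136 143 143 143 142 140 135 131 124 118 116 115 112 108 104 104 116 131 138 140 140 140 140 139 138 138 138
```

```bash
python3 -m pendant '[[0.5,0.1,-0.9,0,0,0,0],[0.5,0,-0.9,0,0,0,0],[0.25,0,-0.4,0,0,0,0],[0,0,0,0,0,0,0]]'
python3 -c "
from g import *
go(T(-1,-45,156),Rtilt)"
python3 -m pendant '[[0.25,0,-0.4,0,0,0,0],[0.25,0,-0.4,0,0,0,0],[0.25,-0.1,-0.4,0,0,0,0],[0,0,0,0,0,0,0]]'
python3 -c "
from g import *
go(T(-1,-45,141),Rtilt)"
```

```text
time: 16.9
tool_pos: [0.6403, -0.1094, 0.1977]
ee_rot: [3.141, -0.521, -0.056]
wrist_force: [0.7, -0.9, -1.1]
width: 0.0179
finger_force: 30.0
cm [ 0.11 -0.07  0.19] deg [ 0.02 -0.15  0.06] w 0.01794947744895455 t 16.9
time: 17.3
tool_pos: [0.648, -0.1107, 0.1869]
ee_rot: [3.14, -0.523, -0.056]
wrist_force: [0.0, -0.7, -0.5]
width: 0.0178
finger_force: 30.0
cm [ 0.09  0.02 -0.03] deg [ 0.06 -0.04  0.08] w 0.017762015189296355 t 17.3
```

```bash
python3 -m pendant '[[0.25,0,-0.4,0,0,0,0],[0.25,0,-0.4,0,0,0,0],[0.1,0,-0.2,0,0,0,0],[0,0,0,0,0,0,0],[0,0,0,0,0,0,0]]'
python3 -c "
from g import *
go(T(-1,-45,124),Rtilt)"
python3 -m pendant '[[0.1,0,-0.2,0,0,0,0],[0,0,0,0,0,0,0]]'
python3 -m pendant '[[0.1,0,-0.2,0,0,0,0],[0,0,0,0,0,0,0]]'
```

```text
time: 17.8
tool_pos: [0.6542, -0.1106, 0.1779]
ee_rot: [3.14, -0.524, -0.055]
wrist_force: [-0.5, 0.1, 0.1]
width: 0.0181
finger_force: 30.0
cm [ 0.32 -0.03 -0.6 ] deg [0.08 0.03 0.07] w 0.018051904403793048 t 17.8
time: 18.0
tool_pos: [0.6551, -0.1106, 0.1758]
ee_rot: [3.14, -0.524, -0.055]
wrist_force: [-0.1, 0.8, -1.0]
width: 0.0173
finger_force: 30.0
time: 18.2
tool_pos: [0.656, -0.1106, 0.1736]
ee_rot: [3.14, -0.524, -0.056]
wrist_force: [0.4, -0.8, -0.9]
width: 0.0183
finger_force: 30.0
```

```bash
for i in 1; do python3 -m pendant '[[0.1,0,-0.2,0,0,0,0],[0,0,0,0,0,0,0]]'
python3 -m pendant '[[0.1,0,-0.2,0,0,0,0],[0,0,0,0,0,0,0]]'
python3 -m pendant '[[0.1,0,-0.2,0,0,0,0],[0,0,0,0,0,0,0]]'; done
python3 -c "
from g import *
go(T(-1,-45,118),Rtilt)"
```

```text
time: 18.4
tool_pos: [0.6574, -0.1107, 0.1723]
ee_rot: [3.14, -0.525, -0.055]
wrist_force: [-1.4, 0.2, 0.8]
width: 0.0175
finger_force: 30.0
time: 18.6
tool_pos: [0.6584, -0.1108, 0.1705]
ee_rot: [3.14, -0.525, -0.055]
wrist_force: [-1.8, 0.3, 2.6]
width: 0.0177
finger_force: 30.0
time: 18.8
tool_pos: [0.6595, -0.1108, 0.1686]
ee_rot: [3.14, -0.525, -0.055]
wrist_force: [-2.4, 0.9, 3.9]
width: 0.0177
finger_force: 30.0
cm [ 0.09 -0.03 -0.19] deg [0.1  0.1  0.08] w 0.017702220530551385 t 18.8
```

```bash
python3 -m pendant '[[0.1,0,-0.2,0,0,0,0],[0,0,0,0,0,0,0]]'
python3 -m pendant '[[0.1,0,-0.2,0,0,0,0],[0,0,0,0,0,0,0]]'
```

```text
time: 19.0
tool_pos: [0.6602, -0.1109, 0.1676]
ee_rot: [3.139, -0.525, -0.055]
wrist_force: [-7.2, 0.8, 7.2]
width: 0.0177
finger_force: 30.0
time: 19.2
tool_pos: [0.6608, -0.1109, 0.1675]
ee_rot: [3.139, -0.526, -0.054]
wrist_force: [-14.1, 1.2, 15.2]
width: 0.0179
finger_force: 30.0
```

The force jumped to about 20 N with the tool halted, so the button is on its stop. I hold it there.

```bash
python3 -m pendant '[[0,0,0,0,0,0,0],[0,0,0,0,0,0,0],[0,0,0,0,0,0,0],[0,0,0,0,0,0,0],[0,0,0,0,0,0,0],[0,0,0,0,0,0,0],[0,0,0,0,0,0,0],[0,0,0,0,0,0,0]]'
python3 -m pendant '[[0,0,0,0,0,0,0],[0,0,0,0,0,0,0],[0,0,0,0,0,0,0],[0,0,0,0,0,0,0],[0,0,0,0,0,0,0]]'
python3 -m pendant '[[-0.2,0,0.4,0,0,0,0],[-0.25,0,0.4,0,0,0,0],[-0.25,0,0.4,0,0,0,0],[-0.5,0,0.9,0,0,0,0],[-0.5,0,0.9,0,0,0,0],[-0.5,0,0.9,0,0,0,0],[-0.5,0,0.9,0,0,0,0],[-0.5,0,0.9,0,0,0,0]]'
python3 -m pendant '[[-0.5,0,0.9,0,0,0,0],[-0.5,0,0.9,0,0,0,0],[-0.5,0,0.9,0,0,0,0],[-0.5,0,1,0,0,0,0],[0,0,0,0,0,0,0]]'
python3 -c "
from g import *
go([.5082,.3135,.26],Rtilt);go([.5082,.3135,.26],Rdown(-76.1))"
```

```text
time: 20.0
tool_pos: [0.6608, -0.1109, 0.1675]
ee_rot: [3.138, -0.526, -0.054]
wrist_force: [-14.8, 1.1, 15.0]
width: 0.0176
finger_force: 30.0
time: 20.5
tool_pos: [0.6608, -0.1109, 0.1675]
ee_rot: [3.138, -0.526, -0.054]
wrist_force: [-14.2, 1.2, 14.8]
width: 0.0177
finger_force: 30.0
time: 21.3
tool_pos: [0.6288, -0.1107, 0.2221]
ee_rot: [3.14, -0.525, -0.055]
wrist_force: [0.1, 0.2, 0.8]
width: 0.0175
finger_force: 30.0
time: 21.8
tool_pos: [0.6095, -0.111, 0.261]
ee_rot: [3.139, -0.528, -0.055]
wrist_force: [1.3, 0.4, -0.2]
width: 0.018
finger_force: 30.0
cm [-10.13  42.45  -0.1 ] deg [0.16 0.27 0.09] w 0.01797900855884103 t 21.8
cm [-10.13  42.45  -0.1 ] deg [-2.68 30.27 16.7 ] w 0.01797900855884103 t 21.8
```

```bash
python3 -m pendant '[[0,2,0.5,0.2,3.78,0,0],[0,2.5,0.5,0.2,3.78,0,0],[0,2.5,0.5,0.2,3.78,0,0],[-0.5,2.5,0,0.2,3.78,0,0],[-0.5,2.5,0,0.2,3.78,0,0],[-0.5,2.5,0,0.2,3.78,0,0],[-0.5,2.5,0,0.2,3.78,0,0],[-0.5,2.5,0,0.2,3.78,0,0]]'
python3 -m pendant '[[-0.5,2.8,0,0,0,2.1,0],[-1,2.8,0,0,0,2.1,0],[-1,2.8,0,0,0,2.1,0],[-1,2.8,0,0,0,2.1,0],[-1,2.8,0,0,0,2.1,0],[-1,2.8,0,0,0,2.1,0],[-1,2.8,0,0,0,2.1,0],[-1,2.8,0,0,0,2.1,0]]'
python3 -m pendant '[[0,0.5,0,0,0,0,0],[0,0,0,0,0,0,0],[0,0,0,0,0,0,0]]'
python3 -c "
from g import *
go([.5082,.3135,.23],Rdown(-76.1))"
```

```text
time: 22.6
tool_pos: [0.5841, 0.0855, 0.2728]
ee_rot: [3.139, 0.007, -0.055]
wrist_force: [-0.4, -0.2, -0.7]
width: 0.0176
finger_force: 30.0
time: 23.4
tool_pos: [0.5087, 0.3096, 0.2725]
ee_rot: [3.139, 0.005, 0.24]
wrist_force: [0.0, -0.6, -0.7]
width: 0.018
finger_force: 30.0
time: 23.7
tool_pos: [0.5096, 0.3125, 0.2727]
ee_rot: [3.138, 0.005, 0.237]
wrist_force: [0.4, -1.3, -1.2]
width: 0.0176
finger_force: 30.0
cm [-0.14  0.1  -4.27] deg [ 0.27 -0.2   0.33] w 0.017559211878895083 t 23.7
```

```bash
python3 -m pendant '[[-0.1,0.1,-2,0.2,-0.2,0.3,0],[0,0,-2,0,0,0,0],[0,0,-2,0,0,0,0],[0,0,-2,0,0,0,0],[0,0,-0.8,0,0,0,0],[0,0,0,0,0,0,0],[0,0,0,0,0,0,0]]'
python3 -c "
from g import *
go([.5082,.3135,.1843],Rdown(-76.1))
o=robot.get_obs();Rn=Ro.from_euler('xyz',o['ee_rot']).as_matrix();p=o['tool_pos']
print('tip',p+Rn[:,2]*.0853,'pred px: tip,25up,55up,hole',*[proj('side',x)[0].round(1) for x in (p+Rn[:,2]*.0853,p+Rn[:,2]*.0603,p+Rn[:,2]*.0303,np.array([.5089,.3133,.064]))])
a=imaging.snapshot('side');cv2.imwrite('pics/s9raw.png',a[:,:,::-1])
h=proj('side',p+Rn[:,2]*.0853)[0].astype(int)
print('cols',h[0]-8,'..');x=h[0]-8
for r in range(h[1]-24,h[1]+12):print(r,*['%3d/%-3d'%(v[0],v[2]) for v in a[r,x:x+17]])
"
```

```text
time: 24.4
tool_pos: [0.5089, 0.3139, 0.186]
ee_rot: [3.141, -0.001, 0.242]
wrist_force: [0.3, 1.0, 0.4]
width: 0.0179
finger_force: 30.0
cm [-0.07 -0.04 -0.17] deg [-0.01  0.08  0.02] w 0.017939585313805476 t 24.4
tip [0.51 0.31 0.1 ] pred px: tip,25up,55up,hole [227.5 283.8] [226.9 278.2] [226.3 271. ] [228.4 291.4]
cols 219 ..
259  59/70   60/71   59/70   59/71   60/71   59/70   60/71   60/70   59/70   58/69   59/69   65/75   81/90   93/101  97/104 107/113 126/132
260  60/71   59/70   59/70   59/70   59/71   59/70   60/71   59/71   59/70   60/70   59/70   60/71   65/75   71/81   81/89  116/123 159/166
261  59/69   59/70   60/71   60/70   58/69   60/71   59/69   59/70   58/69   59/71   59/70   59/70   59/70   60/69   72/80  124/132 184/192
262  59/71   60/71   60/71   59/70   60/71   59/70   59/70   59/70   59/70   60/71   59/71   60/70   59/70   57/68   69/78  127/135 192/200
263  59/70   60/71   59/70   59/71   58/70   60/70   59/70   59/70   59/70   58/70   59/70   58/70   58/69   58/69   67/76  125/132 188/197
264  60/70   59/70   59/70   58/70   60/71   59/70   58/69   59/69  
[... 3571 characters left out ...]

290  28/98   27/98   28/99   26/98   27/99   28/98   27/95   28/97   30/111  31/123  33/126  32/128  37/143  42/167  46/182  47/185  47/185
291  28/98   27/98   27/99   27/100  26/98   26/96   26/92   26/96   29/108  32/120  31/121  31/119  34/128  39/156  44/177  46/185  47/185
292  26/98   27/99   28/99   28/99   27/98   26/94   25/90   28/95   28/108  31/119  33/122  30/117  33/123  39/150  43/175  47/185  47/185
293  27/98   27/99   27/99   27/99   26/98   27/95   25/89   26/94   30/108  34/121  33/122  33/120  34/130  40/156  43/177  45/185  46/186
294  28/103  29/107  28/104  27/100  26/99   26/96   26/91   26/94   28/108  35/125  33/129  36/135  38/149  43/169  46/182  47/185  47/186
```

Tip seen at about (227.3,285), predicted (227.5,284), so the stylus still sits true in the grip. I lower it into the hole.

```bash
python3 -m pendant '[[-0.1,0,-0.7,0,0,0,0],[0,0,-1,0,0,0,0],[0,0,-1,0,0,0,0],[0,0,-0.7,0,0,0,0],[0,0,-0.4,0,0,0,0],[0,0,0,0,0,0,0]]'
python3 -m pendant '[[0,0,-0.5,0,0,0,0],[0,0,-0.5,0,0,0,0],[0,0,-0.5,0,0,0,0],[0,0,0,0,0,0,0]]'
```

```text
time: 25.05
tool_pos: [0.5066, 0.3141, 0.1457]
ee_rot: [3.141, 0.002, 0.243]
wrist_force: [-0.4, -1.0, -1.1]
width: 0.0176
finger_force: 30.0
time: 25.45
tool_pos: [0.5066, 0.314, 0.1309]
ee_rot: [3.141, 0.002, 0.243]
wrist_force: [0.4, -0.1, -0.6]
width: 0.0182
finger_force: 30.0
```

```bash
python3 -m pendant '[[0.1,0,-0.5,0,0,0,0],[0,0,-0.7,0,0,0,0],[0,0,-0.7,0,0,0,0],[0,0,-0.7,0,0,0,0],[0,0,-0.5,0,0,0,0],[0,0,0,0,0,0,0]]'
python3 -m pendant '[[0,0,-0.2,0,0,0,0],[0,0,0,0,0,0,0]]'
python3 -m pendant '[[0,0,-0.1,0,0,0,0],[0,0,0,0,0,0,0]]'
```

```text
time: 26.05
tool_pos: [0.5075, 0.314, 0.0996]
ee_rot: [3.141, 0.002, 0.243]
wrist_force: [-0.1, -0.5, 0.2]
width: 0.0181
finger_force: 30.0
time: 26.25
tool_pos: [0.5082, 0.3143, 0.099]
ee_rot: [3.141, -0.0, 0.243]
wrist_force: [0.2, -1.4, -0.6]
width: 0.0177
finger_force: 30.0
time: 26.45
tool_pos: [0.5083, 0.3144, 0.0982]
ee_rot: [3.141, -0.0, 0.243]
wrist_force: [-0.7, 1.1, -0.6]
width: 0.0177
finger_force: 30.0
```

```bash
python3 -m pendant '[[0,0,-0.2,0,0,0,0],[0,0,0,0,0,0,0]]'
python3 -m pendant '[[0,0,-0.1,0,0,0,0],[0,0,0,0,0,0,0]]'
python3 -m pendant '[[0,0,-0.1,0,0,0,0],[0,0,0,0,0,0,0]]'
```

```text
time: 26.65
tool_pos: [0.508, 0.3143, 0.0958]
ee_rot: [3.141, 0.0, 0.243]
wrist_force: [0.8, -0.3, -0.8]
width: 0.0184
finger_force: 30.0
time: 26.85
tool_pos: [0.5081, 0.3143, 0.0948]
ee_rot: [3.141, 0.0, 0.243]
wrist_force: [-0.6, 0.3, -1.1]
width: 0.0183
finger_force: 30.0
time: 27.05
tool_pos: [0.5082, 0.3144, 0.0942]
ee_rot: [3.141, -0.0, 0.243]
wrist_force: [0.7, 0.5, 0.9]
width: 0.0177
finger_force: 30.0
```

Close to contact, so I take one more millimetre, then release and retreat straight up.

```bash
python3 -m pendant '[[0,0,-0.1,0,0,0,0],[0,0,0,0,0,0,0]]'
python3 -m pendant '[[0,0,0,0,0,0,0.25],[0,0,0,0,0,0,0.35],[0,0,0,0,0,0,0.5],[0,0,0,0,0,0,0.5],[0,0,0.7,0,0,0,0.5],[0,0,2,0,0,0,0.5],[0,0,3,0,0,0,0.5],[0,0,3,0,0,0,0.5]]'
python3 -m pendant '[[0,0,4,0,0,0,0.5],[0,0,4,0,0,0,0.5],[-2,-4,0,0,0,0,0.5],[-2,-4,0,0,0,0,0.5],[-2,-4,0,0,0,0,0.5],[-2,-4,0,0,0,0,0.5],[0,-4,0,0,0,0,0.5],[0,-4,0,0,0,0,0.5]]'
python3 -m pendant '[[0,-4,0,0,0,0,0.5],[0,-4,0,0,0,0,0.5],[0,0,0,0,0,0,0.5],[0,0,0,0,0,0,0.5]]'
python3 -c "
from g import *
for n in('side','top'):
    a=imaging.snapshot(n);cv2.imwrite(f'pics/{n}9raw.png',a[:,:,::-1]);b=cv2.imread(f'pics/{n}0raw.png')[:,:,::-1]
    for im,t in((b,'before'),(a,'after')):
        hsv=cv2.cvtColor(np.ascontiguousarray(im),cv2.COLOR_RGB2HSV)
        m=cv2.inRange(hsv,(5,150,120),(18,255,255)); x,y=(200,255) if n=='side' else (145,180)
        s=m[y:y+60,x:x+60]; v,u=np.nonzero(s); print(n,t,'orange',len(u),u.mean()+x,v.mean()+y,u.min()+x,u.max()+x,v.min()+y,v.max()+y)
    m=cv2.inRange(cv2.cvtColor(np.ascontiguousarray(a),cv2.COLOR_RGB2HSV),(20,150,100),(32,255,255));k,l,st,ce=cv2.connectedComponentsWithStats(m)
    print('yellow',[(st[i].tolist(),ce[i].round(1).tolist()) for i in range(1,k) if st[i,4]>40],'cap exp',proj(n,[.419,-.3328,.02]))
"
```

```text
time: 27.25
tool_pos: [0.5083, 0.3144, 0.0942]
ee_rot: [3.141, -0.001, 0.243]
wrist_force: [-1.8, -1.8, 5.0]
width: 0.0179
finger_force: 30.0
time: 28.05
tool_pos: [0.5079, 0.3142, 0.1809]
ee_rot: [3.141, 0.001, 0.243]
wrist_force: [0.9, 0.3, -0.3]
width: 0.0469
finger_force: 0.0
time: 28.85
tool_pos: [0.4275, 0.0731, 0.2611]
ee_rot: [3.141, -0.002, 0.244]
wrist_force: [0.9, 0.2, 0.2]
width: 0.0467
finger_force: 0.0
time: 29.25
tool_pos: [0.4282, -0.0061, 0.2605]
ee_rot: [-3.142, -0.001, 0.241]
wrist_force: [-0.9, 1.0, -0.4]
width: 0.047
finger_force: 0.0
side before orange 211 226.9383886255924 282.5118483412322 222 232 271 294
side after orange 208 226.89903846153845 282.4519230769231 222 231 271 294
yellow [([341, 131, 16, 13, 109], [350.1, 138.5]), ([221, 153, 16, 15, 93], [227.1, 161.7])] cap exp [[345.9246066  134.73821616]]
top before orange 40 163.775 203.025 161 167 200 206
top after orange 42 163.92857142857142 203.04761904761904 161 167 200 206
yellow [([274, 146, 14, 13, 56], [280.7, 150.9]), ([377, 234, 19, 18, 208], [385.6, 243.2])] cap exp [[387.03757735 242.16934667]]
```

The stylus stands where it was to within 0.2 px in both views, and the cap has not moved in the tray. Handing in.

```bash
python3 -c "
from bench import robot
print(robot.close_job())"
```

```text
the job is handed in; nothing more can be done
None
```

Job handed in at about 29 s on the robot's clock: the cap lies flat in the tray, knob up. The reset button was pushed to its stop and held for about 1.3 s, and the stylus stands upright back in its rack hole; the judge's verdict was not shown.

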